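Lock the ingot mould with the slotted disc and bar

TASK

Lock the ingot mould: turn the yellow slotted disc until its slot lines up with the steel locking bar, then push the bar by its red plate through the slot until it is fully home against the end of the keeper in front of the mould. Everything is done by pushing with the fingertips: do not lift the bar, and leave the ingot, the tin and the brush where they are.

Things in the scene. Friction and masses are not known exactly. Their poses are not given: they have to be found in the camera images.
- fixture: Fixed mould fixture on the bench: grey base plate 475 x 130 x 10 mm. Origin on the bench surface exactly below the disc's axis; +x is the way the bar is pushed, z up. Along x, in mm: open-topped dark channel for the bar -230 to -49 (22 mm wide, walls 30 mm above the bench), disc -45 to +45, keeper +48 to +100, dark mould tray with a cast ingot +113 to +239.
- disc (a joint): Angle of the slotted disc about its upright axis (rad), counter-clockwise from above. The slot lies along the fixture's x axis (lined up with the bar) at 0 and just as well at pi or -pi; it starts 0.7 to 1.57 rad out of line and turns either way with no stop in between. Stiff: about 4 N at a pin, and it stays where it is left.
- disc_top (a point): Point on the disc's axis at its top face, 36 mm above the bench. Its x axis lies along the slot. The disc is yellow, 90 mm across, with a straight slot right across it, 26 mm wide, flared at both mouths, open at the top, its floor 15.5 mm above the bench; two upright steel pins stand on the yellow halves for pushing it round.
- pin_a (a point): Centre of the top of one steel pin, 62 mm above the bench. The pin is 12 mm in diameter and stands 26 mm above the disc's top face, 33 mm from the axis, at a right angle to the slot (the disc's +y side).
- pin_b (a point): Centre of the top of the other pin, the same, on the opposite side of the axis.
- bar_nose (a point): Centre of the rounded front end of the locking bar: a loose steel bar 170 x 18 x 18 mm, about 0.55 kg, lying in the channel, sliding along the fixture's x. It starts with the nose 55 to 90 mm before the disc's axis, its rear overhanging the channel a little; it is home with the nose at the end stop (fixture x +0.100). Sliding takes about 3 N.
- bar_push (a point): Centre of the rear face of the bar's upright red push plate, flush with the bar's rear end, 170 mm behind the nose, 49 mm above the bench. The plate is 46 mm wide, 8 mm thick, from 34 to 64 mm above the bench; push it along the fixture's +x.
- slot_end (a point): Centre of the keeper's end stop face (fixture x +0.100), where the bar's nose must arrive. The keeper is dark, open-topped, 25 mm wide with a flared mouth, walls 40 mm above the bench; the mould tray behind it is 150 mm wide and 60 mm high.
- ingot_mid (a point): Bystander: centre of a loose small aluminium ingot 100 x 46 x 28 mm on the bench.
- tin_mid (a point): Bystander: centre of a loose round tin, 60 mm in diameter, 70 mm tall.
- brush_mid (a point): Bystander: middle of a loose hand brush 200 mm long lying on the bench along its x axis, at 10 mm height.
Not all that is in view belongs to the job. What is shaped like the part that bears bar_nose but orange or pink is not meant.

How it is judged:
On the way, in this order (a step that is already met when the one before it is completed fails the run):
1. the slot is lined up with the bar (within 0.15 rad) while the bar's nose has not passed the disc's axis (angle between the x axis of disc_top and the x axis of fixture, either way round below 0.15 rad and x of bar_nose in the frame of fixture below 0 m), for 0.2 s.
2. the bar is pushed through the slot, its nose within 5 mm of the end stop (x of bar_nose in the frame of fixture above 0.095 m), for 0.2 s.
At the end, for the whole second after the job is handed in: The bar lies through the disc's slot and straight in the keeper (within 0.06 rad), its nose within 5 mm of the end stop; the slot is within 0.15 rad of the bar, the disc at rest; ingot, tin and brush are within 20 mm of where they stood (x of bar_nose in the frame of fixture above 0.095 m and distance between bar_nose and slot_end below 0.009 m and angle between the x axis of bar_push and the x axis of fixture, either way round below 0.06 rad and angle between the x axis of disc_top and the x axis of fixture, either way round below 0.15 rad and velocity of joint disc between -0.05 and 0.05 rad/s and distance of each of ingot_mid, tin_mid, brush_mid from where it was at the start of the episode below 0.02 m); the robot touches nothing.
It fails at once if the bar is lifted (more than 15 mm) or tipped (z of bar_nose in the frame of fixture above 0.04 m or z of bar_push in the frame of fixture above 0.064 m or angle between bar_push's own z axis and vertical above 0.2 rad).
It fails at once if a bystander is lifted or pushed away (distance of any of ingot_mid, tin_mid, brush_mid from where it was at the start of the episode above 0.03 m).
It also fails if it takes over 51 s, if anything falls off the work surface, if the arm or the gripper's body presses on something with over 40 N, if the wrist force passes 120 N, or if a joint passes its speed limit or range.

ROBOT

A 7-joint arm with a two-finger parallel gripper is mounted at the origin on the work surface. World frame = base frame: x ahead of the robot, y to its left, z up, the work surface at z = 0. Lengths are in m, angles in rad, forces in N, time in s.
With the tool pointing down it reaches from about 0.425 to 0.825 m from the base axis. Payload 3.6 kg.
Tool frame: the origin (TCP) lies where the fingers leave the gripper's body, on its centre line; the fingertips stand 73 mm ahead of it and the grasp point (between the pads) lies 54 mm ahead of it; x points along the fingers, y is the direction in which the jaws open and shut, and the axes are right-handed (so a half turn about x gives the same grasp; the last joint's range is limited). The gripper opens to 85 mm and grips with 20 to 120 N. Pads are 22 mm wide; open, the fingers measure 114 mm over their backs; the gripper's body (76 mm by 85 mm) begins 54 mm behind the grasp point. The pads swing forward as they close: fully open they stand 13 mm farther back than shut.
Start: joints at [-1.141, 0.615, -0.013, 1.423, 0.008, 1.103, -0.04], TCP at [0.287, 0.583, 0.304] pointing down, gripper open.
Joint ranges: [-3.12, 3.12], [-0.3, 2.06], [-1.34, 1.32], [0.26, 2.42], [-1.36, 4.5], [0.01, 1.98], [-2.84, 2.84]. Speed limits (rad/s): [2.79, 2.79, 3.14, 3.14, 3.14, 3.14, 3.14].

INTERFACE

Orientations are given as a unit quaternion [x, y, z, w].
In Python, from station import arm, snapshot, camera_info, ticket gives the robot as it stands. Calls block until the motion is done:
- arm.movep(position, orientation): joint-space move of the TCP to a pose.
- arm.line_to(position, velocity=0.15, ori=None): straight line of the TCP; ori=None keeps the orientation; velocity is the mean speed in m/s.
- arm.move_j(angles): joint-space move.
- arm.move_gripper(opening, effort=None): opening from 0.0 (shut) to 1.0 (fully open); effort is the grip in N (None keeps the last); returns when the fingers have stopped.
- arm.pause(seconds).
- arm.ik(position, orientation): joint angles nearest the present ones, or None.
- snapshot(name): name is "scene" or "top" or "wrist"; returns the picture (400x640x3 uint8, blue, green, red); there is no depth.
- camera_info(name): a dict with "fx", "fy", "cx", "cy" (pixels), "R" (3x3) and "t" (3): a world point X has camera coordinates R X + t; the wrist camera has in their place "T_tool_cam" (4x4, takes a point from camera to tool coordinates, whose origin is the TCP and whose axes are the tool frame's). Camera axes: x right, y down, z forward; pixel columns grow to the right and rows downward; lengths in m; the calibration is good to about 2 mm. A picture is of the moment at which its call begins: read the wrist's pose just before it. camera_info takes no time and is no camera call.
A pose or a line that the arm cannot do raises arm.MotionError and nothing moves.
- ticket.finish_job(): hands the job in, once; it reports no verdict.
Readings, each from a call of its own:
- arm.read_time(): time.
- arm.read_joint_positions(): joint angles.
- arm.read_dq(): joint speeds.
- arm.read_effort(): joint torques, N m.
- arm.read_tool_pos(): TCP position.
- arm.read_eef_rot(): TCP orientation.
- arm.read_ft_force(): force on the tool from outside, world axes, zero at the start.
- arm.read_wrist_torque(): the same for the moment, N m.
- arm.read_opening(): opening from 0.0 (shut) to 1.0 (fully open).
Only numpy, scipy, OpenCV 4.12 (cv2) and the standard library are available. Lean on these libraries where they do the work, as an engineer would, in place of code of your own. Each camera call takes 0.05 s, during which the arm holds its last target.

## Working session

There is one attempt and no reset: what is moved stays moved. The work goes in short steps, each a Python script; the robot and the scene stay as the last script left them, time stands still between calls to the robot, and variables do not carry over. Pictures are saved under pics/ and viewed, and the job is handed in when it is done.

```bash
mkdir -p pics; ls; python3 - <<'E'
from station import arm, snapshot, camera_info
import cv2
for n in ("scene","top","wrist"):
    cv2.imwrite(f"pics/{n}0.png",snapshot(n))
    c=camera_info(n); print(n,{k:(v.tolist() if hasattr(v,'tolist') else v) for k,v in c.items()})
print(arm.read_time(),arm.read_tool_pos(),arm.read_eef_rot())
E
```

```text
pics
scene {'fx': 508.705377453436, 'fy': 508.705377453436, 'cx': 320.35147918719974, 'cy': 197.63835418381095, 'R': [[-0.7218352444075771, 0.6919222297564854, 0.014053750384393056], [0.5658380715661564, 0.601749070216874, -0.5636712989495037], [-0.3984735332457437, -0.3989256628269742, -0.8258796273311941]], 't': [0.4070930008329881, -0.2840238385231773, 1.2513013245386682]}
top {'fx': 504.53479776884535, 'fy': 504.53479776884535, 'cx': 322.4088869052113, 'cy': 203.90776774632891, 'R': [[0.020058713549618374, -0.9993364604380529, -0.03040208627509579], [-0.9973410228217015, -0.017869295206364808, -0.07065106146258693], [0.0700609178336739, 0.03173841722537216, -0.9970376826701843]], 't': [0.007324806944426877, 0.5971984052074558, 1.0630744737858737]}
wrist {'fx': 297.38098090280965, 'fy': 297.38098090280965, 'cx': 315.6271872681039, 'cy': 203.030944087577, 'T_tool_cam': [[-0.00022861468373551518, -0.31756376087251015, 0.9482368931421253, -0.07025333803825995], [0.9999994867081093, -0.001008581543319751, -9.667877543778715e-05, 0.0009608110457897112], [0.000987075904642671, 0.9482363843176317, 0.3175638284461581, -0.0811868360926217], [0.0, 0.0, 0.0, 1.0]]}
0.15 [0.28646949 0.58297232 0.30298642] [ 0.15936983  0.68891281 -0.16077243  0.68858742]
```

View pics/top0.png

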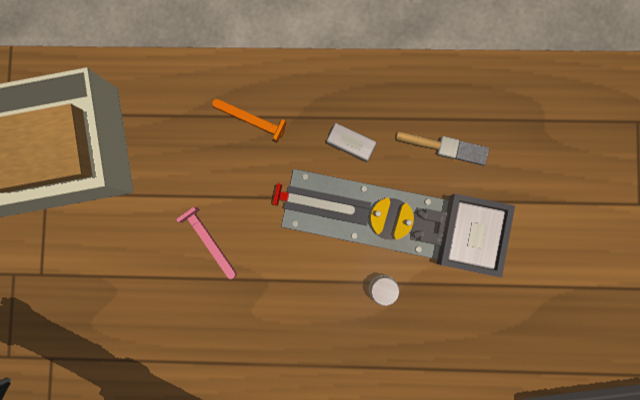

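View pics/scene0.png

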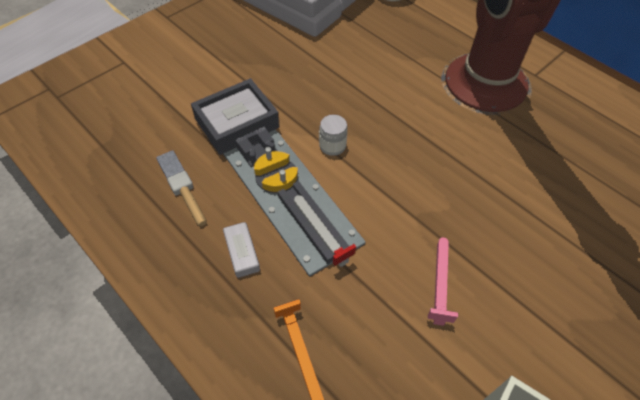

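The top view shows the fixture with the disc near (392,218), the red plate near (278,195) and the tray near (477,235). I'll enlarge both views.

```bash
python3 - <<'E'
import cv2
im=cv2.imread("pics/top0.png")[160:280,260:400]
cv2.imwrite("pics/c1.png",cv2.resize(im,None,fx=5,fy=5,interpolation=cv2.INTER_CUBIC))
im=cv2.imread("pics/top0.png")[180:280,350:520]
cv2.imwrite("pics/c2.png",cv2.resize(im,None,fx=4.7,fy=4.7,interpolation=cv2.INTER_CUBIC))
im=cv2.imread("pics/scene0.png")[120:280,220:370]
cv2.imwrite("pics/c3.png",cv2.resize(im,None,fx=3.75,fy=3.75,interpolation=cv2.INTER_CUBIC))
E
```

```text
(no output)
```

View pics/c1.png

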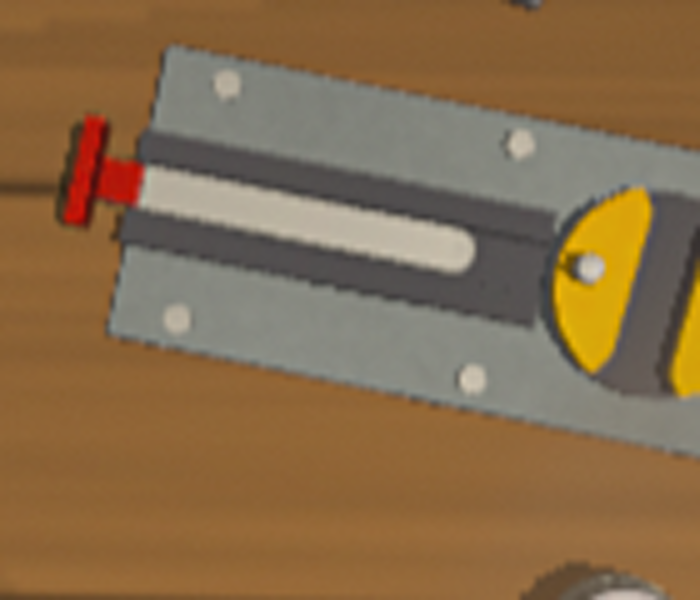

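View pics/c2.png

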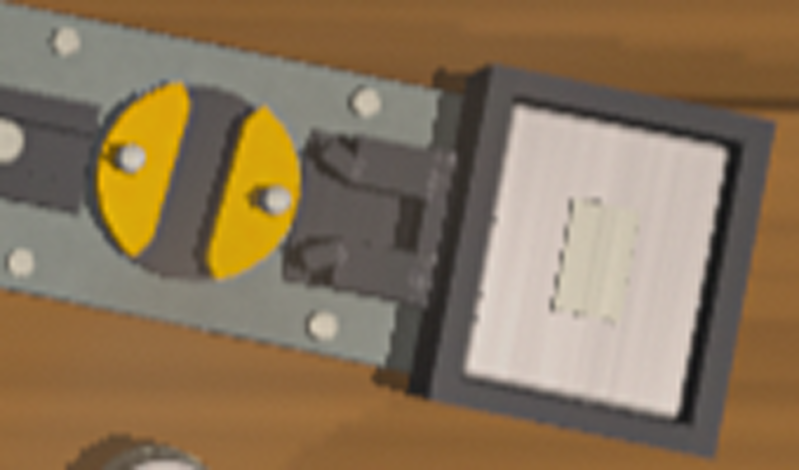

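View pics/c3.png

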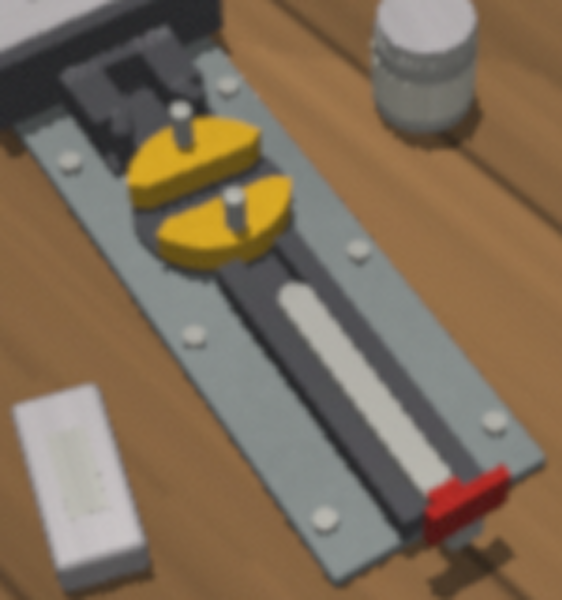

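```bash
cat > h.py <<'E'
import numpy as np, cv2
from station import arm, snapshot, camera_info, ticket
from scipy.spatial.transform import Rotation as Ro
def bp(cam,uv,z):
    c=camera_info(cam); R=np.array(c['R']);t=np.array(c['t'])
    d=R.T@np.array([(uv[0]-c['cx'])/c['fx'],(uv[1]-c['cy'])/c['fy'],1]); o=-R.T@t
    return o+d*(z-o[2])/d[2]
def proj(cam,X):
    c=camera_info(cam); p=np.array(c['R'])@X+np.array(c['t'])
    return np.array([c['fx']*p[0]/p[2]+c['cx'],c['fy']*p[1]/p[2]+c['cy']])
E
python3 - <<'E'
from h import *
o1=lambda u,v:(260+u/5-.4,160+v/5-.4)
o2=lambda u,v:(350+u/4.7-.4,180+v/4.7-.4)
o3=lambda u,v:(220+u/3.75-.4,120+v/3.75-.4)
P={}
P['pinW']=bp('top',o1(592,267),.062);P['pinE']=bp('top',o2(277,200),.062)
P['pinWs']=bp('scene',o3(236,194),.062);P['pinEs']=bp('scene',o3(181,109),.062)
P['c1']=bp('top',o1(168,45),.01);P['c2']=bp('top',o1(110,335),.01)
P['c1s']=bp('scene',o3(335,583),.01);P['c2s']=bp('scene',o3(543,463),.01)
P['nose']=bp('top',o1(475,253),.034)
P['pl1']=bp('top',o1(84,117),.064);P['pl2']=bp('top',o1(62,225),.064)
P['pl1s']=bp('scene',o3(428,505),.064);P['pl2s']=bp('scene',o3(509,468),.064)
P['discE']=bp('top',o2(302,180),.036);P['discW']=bp('top',o2(95,180),.036)
for k,v in P.items(): print(k,v.round(4))
a=(P['pinW']+P['pinE'])/2;b=(P['pinWs']+P['pinEs'])/2
print('axis',a,b, np.linalg.norm(P['pinW']-P['pinE']),np.linalg.norm(P['pinWs']-P['pinEs']))
e=(P['c1']+P['c2'])/2; d=a-e; print('fx yaw from rear mid',np.arctan2(d[1],d[0]),np.hypot(*d[:2]))
w=P['c2']-P['c1']; print('edge yaw',np.arctan2(w[1],w[0])-np.pi/2, np.hypot(*w[:2]),np.arctan2(w[1],w[0])+np.pi/2)
pe=P['pinE']-P['pinW'];print('pin line',np.arctan2(pe[1],pe[0]))
pe=P['pinEs']-P['pinWs'];print('pin line s',np.arctan2(pe[1],pe[0]))
es=(P['c1s']+P['c2s'])/2; d=b-es; print('s',np.arctan2(d[1],d[0]),np.hypot(*d[:2]))
for n,v in (('ingot',(351,142)),('brush',(440,147)),('tin',(385,291))): print(n,bp('top',v,.02))
E
```

```text
pinW [ 0.5774 -0.0975  0.062 ]
pinE [ 0.5597 -0.1602  0.062 ]
pinWs [ 0.5754 -0.0978  0.062 ]
pinEs [ 0.5588 -0.1621  0.062 ]
c1 [0.674  0.0845 0.01  ]
c2 [0.5468 0.1066 0.01  ]
c1s [0.6747 0.0848 0.01  ]
c2s [0.5509 0.1088 0.01  ]
nose [ 0.5839 -0.0502  0.034 ]
pl1 [0.6357 0.1137 0.064 ]
pl2 [0.5906 0.1217 0.064 ]
pl1s [0.6325 0.1046 0.064 ]
pl2s [0.5901 0.1171 0.064 ]
discE [ 0.5699 -0.1749  0.036 ]
discW [ 0.5681 -0.0824  0.036 ]
axis [ 0.5685522  -0.12883377  0.062     ] [ 0.56710424 -0.12993133  0.062     ] 0.0651426732652947 0.06639540645648805
fx yaw from rear mid -1.7551174677644035 0.22823126650398262
edge yaw 1.3982655253075649 0.12907976183271413 4.539858178897358
pin line -1.845203906425239
pin line s -1.8244342064610042
s -1.7696220557215459 0.2312894958063956
ingot [ 0.73259336 -0.04056346  0.02      ]
brush [ 0.72441099 -0.23213972  0.02      ]
tin [ 0.41455512 -0.11759406  0.02      ]
```

Both cameras agree:
- The fixture axis is at about (0.568, -0.129) with yaw about -1.752.
- The nose is at fixture x about -80 mm, and the plate at about -250 mm.
- The pin line is about -0.085 rad from fixture x, so the disc needs about -1.49 rad.

I'll put half-open fingers over the disc and turn joint 7 so that both pins are pushed as a couple.

```bash
cat >> h.py <<'E'
AX=np.array([.568,-.129]); YAW=-1.752
def down(phi):  # tool x down, tool y at yaw phi
    x=np.array([0,0,-1.]);y=np.array([np.cos(phi),np.sin(phi),0]);z=np.cross(x,y)
    return Ro.from_matrix(np.c_[x,y,z]).as_quat()
def F(x,y,z):
    c,s=np.cos(YAW),np.sin(YAW); return [AX[0]+c*x-s*y,AX[1]+s*x+c*y,z]
E
python3 - <<'E'
from h import *
print(Ro.from_quat(arm.read_eef_rot()).as_matrix().round(3))
for p in (2.26,2.26-np.pi):
  for z in (.25,.112):
    for d in (0,-1.9):
      q=arm.ik([*AX,z],down(p+d)); print(p,d,z,None if q is None else np.round(q,3))
for p in (YAW+np.pi/2,YAW-np.pi/2):
  for x in (-.285,-.081):
    q=arm.ik(F(x,0,.113),down(p)); print(p,x,None if q is None else np.round(q,3))
E
```

```text
[[-0.001  0.441  0.898]
 [-0.002  0.898 -0.441]
 [-1.    -0.002  0.   ]]
2.26 0 0.25 [ 0.265  0.568 -0.125  1.692  0.087  0.886  2.365]
2.26 -1.9 0.25 [-0.007  0.581  0.307  1.701 -0.215  0.892  0.748]
2.26 0 0.112 [ 0.352  0.77  -0.268  1.798  0.324  0.617  2.149]
2.26 -1.9 0.112 [ 0.098  0.76   0.142  1.806 -0.176  0.587  0.708]
-0.8815926535897933 0 0.25 [-0.167  0.625  0.578  1.706 -0.409  0.933 -0.31 ]
-0.8815926535897933 -1.9 0.25 [-0.421  0.827  1.133  1.714 -0.817  1.154 -1.829]
-0.8815926535897933 0 0.112 [-0.066  0.794  0.413  1.812 -0.5    0.64  -0.237]
-0.8815926535897933 -1.9 0.112 [-0.405  1.075  1.13   1.822 -1.138  1.068 -1.59 ]
-0.18120367320510344 -0.285 [-0.42   0.829  0.253  1.642 -0.288  0.708 -0.207]
-0.18120367320510344 -0.081 [-0.128  0.775  0.286  1.802 -0.349  0.614  0.187]
-3.3227963267948963 -0.285 [-0.013  0.858 -0.458  1.627  0.498  0.775  2.265]
-3.3227963267948963 -0.081 [ 0.318  0.798 -0.445  1.787  0.515  0.675  2.541]
```

```bash
python3 - <<'E'
from h import *
arm.move_gripper(.59)
arm.movep([*AX,.2],down(2.26))
print(arm.read_time(),arm.read_tool_pos(),arm.read_opening(),arm.read_joint_positions())
cv2.imwrite("pics/w1.png",snapshot("wrist"))
E
```

```text
3.3167 [ 0.56839073 -0.12786457  0.20015468] 0.5900928674331959 [ 0.29994856  0.63411191 -0.18445415  1.74059624  0.15406588  0.78050024
  2.30259449]
```

View pics/w1.png

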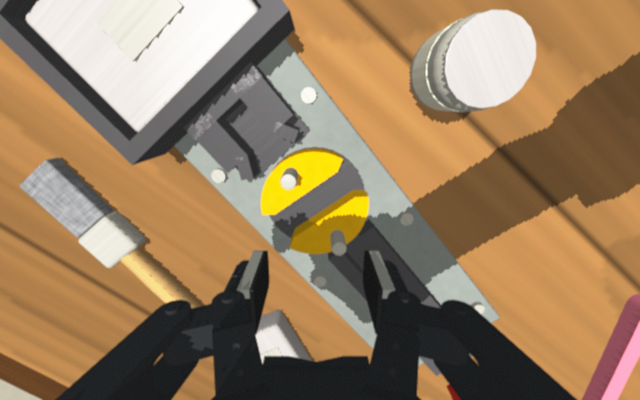

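The wrist view shows the disc at about (315,200), with the pins at (289,180) and (339,242). I'll check these against the prediction, then descend and turn.

```bash
cat >> h.py <<'E'
def wp(uv,z):
    c=camera_info('wrist');T=np.array(c['T_tool_cam']);R=Ro.from_quat(arm.read_eef_rot()).as_matrix()
    d=R@T[:3,:3]@np.array([(uv[0]-c['cx'])/c['fx'],(uv[1]-c['cy'])/c['fy'],1]); o=arm.read_tool_pos()+R@T[:3,3]
    return o+d*(z-o[2])/d[2]
E
python3 - <<'E'
from h import *
a,b=wp((289,180),.062),wp((339,240),.062); print(a,b,(a+b)/2)
arm.line_to([*AX,.112],.1)
print(arm.read_tool_pos(),arm.read_ft_force())
q=np.array(arm.read_joint_positions()); print(q[6])
cv2.imwrite("pics/w2.png",snapshot("wrist"))
q[6]-=.6; arm.move_j(q); print(arm.read_wrist_torque(),arm.read_ft_force())
cv2.imwrite("pics/w3.png",snapshot("wrist"))
E
```

```text
[ 0.55887772 -0.16070616  0.062     ] [ 0.57189687 -0.10173519  0.062     ] [ 0.56538729 -0.13122067  0.062     ]
[ 0.56850274 -0.12906172  0.11260647] [-0.18146052  0.33246598  1.39545939]
2.273643301511993
[0.02600527 0.18300168 0.05800377] [-1.13652059 -0.55068144  0.67948895]
```

View pics/w3.png

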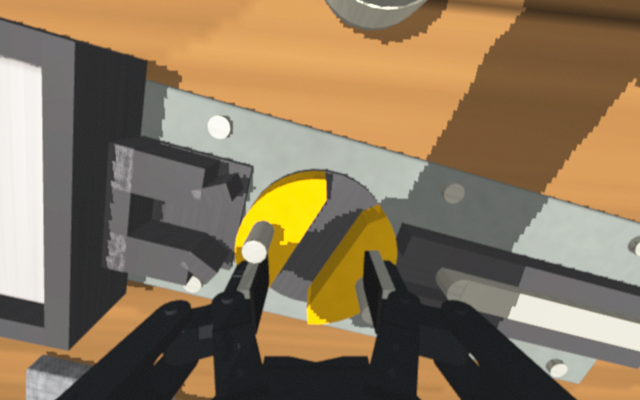

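The fingers straddle the disc, with the pin at (253,250) on the finger and the disc starting to move. I'll keep turning.

```bash
python3 - <<'E'
from h import *
q=np.array(arm.read_joint_positions()); q0=2.274
for t in (-1.0,-1.4,-1.75):
    q[6]=q0+t; arm.move_j(q); print(t,arm.read_joint_positions()[6]-q0,arm.read_wrist_torque().round(2),arm.read_ft_force().round(2))
print(arm.read_tool_pos(),arm.read_time())
cv2.imwrite("pics/w4.png",snapshot("wrist"))
im=snapshot("top");cv2.imwrite("pics/t4.png",cv2.resize(im[150:290,260:450],None,fx=4,fy=4,interpolation=cv2.INTER_CUBIC))
E
```

```text
-1.0 -0.9970023664121825 [0.   0.07 0.04] [ 0.28 -0.02 -1.23]
-1.4 -1.3963560145698566 [-0.01  0.01 -0.02] [-0.76 -0.04 -0.58]
-1.75 -1.745822267824544 [-0.   -0.05 -0.01] [0.4  0.64 0.02]
[ 0.56867455 -0.12923732  0.11306409] 6.4833
```

View pics/w4.png

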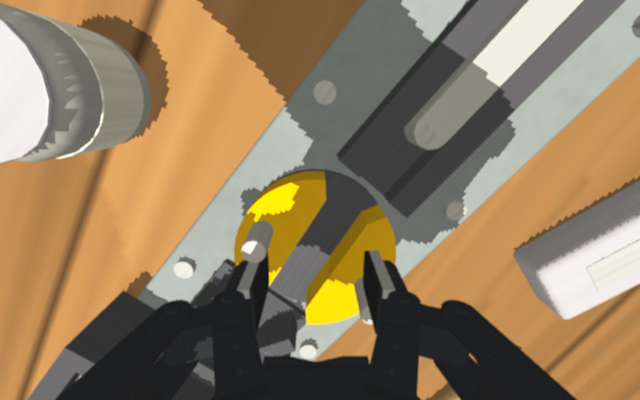

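The slot is nearly aligned with the channel. Next I'll measure its yellow edges at z=36 mm: right edge about (367,208)-(308,297).

```bash
python3 - <<'E'
from h import *
im=cv2.imread("pics/w4.png")[150:330,220:440]
cv2.imwrite("pics/w4c.png",cv2.resize(im,None,fx=3.3,fy=3.3,interpolation=cv2.INTER_CUBIC))
a,b=wp((367,208),.036),wp((308,297),.036);d=b-a;print(np.arctan2(d[1],d[0])-YAW)
E
```

```text
0.17482667247122885
```

View pics/w4c.png

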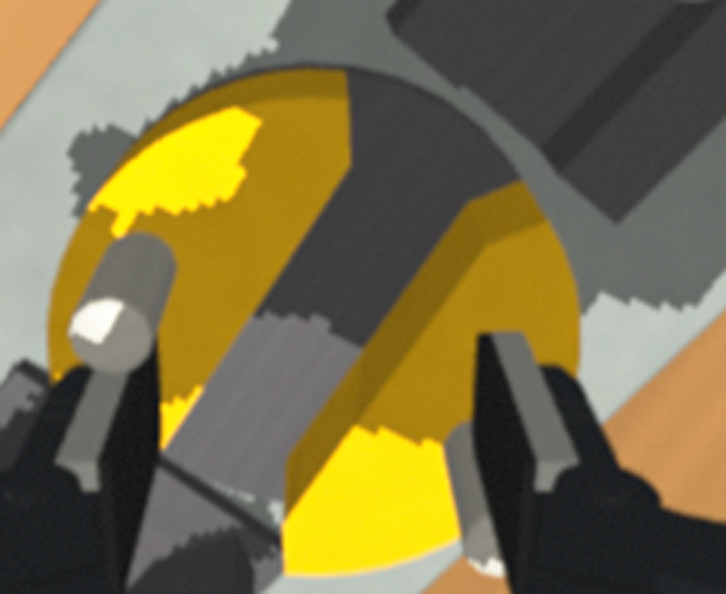

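View pics/t4.png

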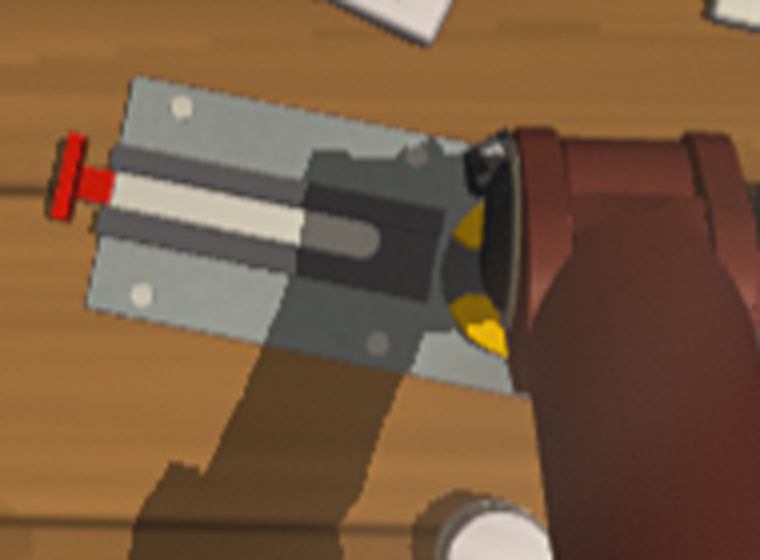

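```bash
python3 - <<'E'
from h import *
f=lambda u,v:(220+u/3.3-.35,150+v/3.3-.35)
for p,q,z in (((488,242),(285,520),.036),((350,165),(165,455),.036)):
    a,b=wp(f(*p),z),wp(f(*q),z);d=b-a;print(a,b,np.arctan2(d[1],d[0])-YAW)
# channel front end edge: left outer corner (388,15), right (617,220), z=.03 -> perpendicular to fixture x
a,b=wp(f(388,15),.03),wp(f(617,220),.03);d=b-a;print(np.linalg.norm(d),np.arctan2(d[1],d[0])-YAW-np.pi/2)
E
```

```text
[ 0.58338813 -0.09672516  0.036     ] [ 0.58059117 -0.15998569  0.036     ] 0.13701905434084938
[ 0.55736108 -0.09630249  0.036     ] [ 0.55574932 -0.15831728  0.036     ] 0.15521960381602273
0.052005994151923314 -0.027003118928885295
```

About 0.15 rad remains by direct measurement, and my plan predicted the same. I'll turn the last bit and recheck.

```bash
python3 - <<'E'
from h import *
q=np.array(arm.read_joint_positions()); q0=2.274
q[6]=q0-1.9; arm.move_j(q); print(arm.read_joint_positions()[6]-q0)
q[6]+=.12; arm.move_j(q)
p=arm.read_tool_pos(); arm.line_to([p[0],p[1],.22],.2)
arm.move_gripper(0.0)
arm.movep(F(-.295,0,.22),down(YAW+np.pi/2))
im=snapshot("top");cv2.imwrite("pics/t5f.png",im);cv2.imwrite("pics/t5.png",cv2.resize(im[160:280,350:510],None,fx=4.7,fy=4.7,interpolation=cv2.INTER_CUBIC))
print(arm.read_time(),arm.read_tool_pos())
cv2.imwrite("pics/w5.png",snapshot("wrist"))
E
```

```text
-1.8956437626750389
9.5 [0.62158307 0.15836479 0.21999042]
```

View pics/t5.png

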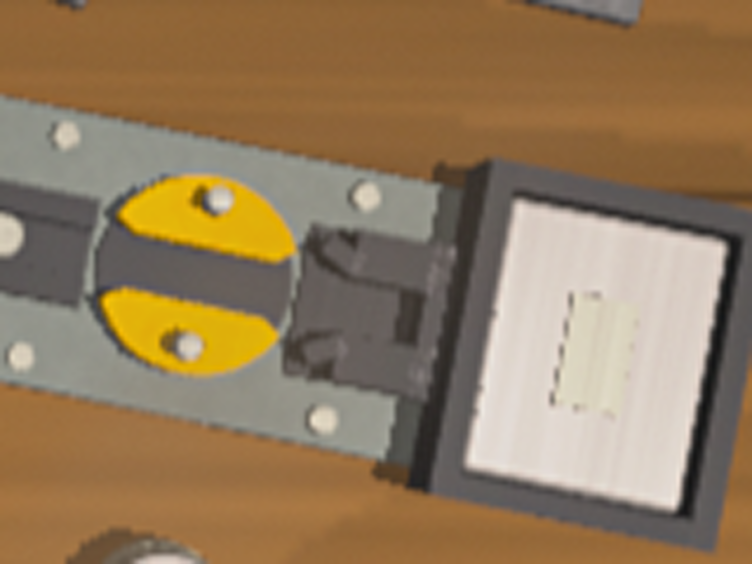

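View pics/w5.png

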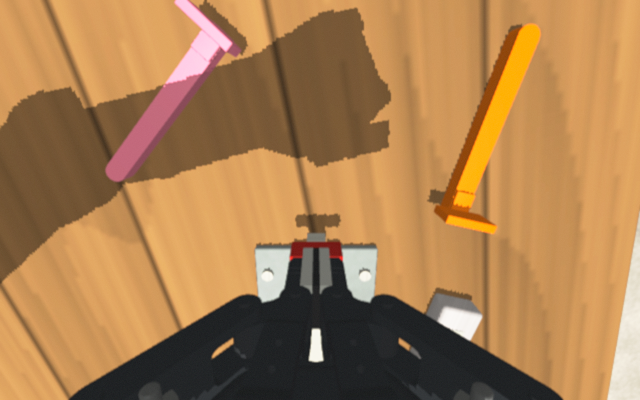

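The slot at (197,275) in the crop now points along the fixture, with the pins at (218,200) and (188,347). I'll compute the angle, then push.

```bash
python3 - <<'E'
from h import *
o=lambda u,v:(350+u/4.7-.4,160+v/4.7-.4)
a,b=bp('top',o(218,200),.062),bp('top',o(188,347),.062);d=a-b
print(a,b,np.arctan2(d[1],d[0])-np.pi/2-YAW)
Q=down(YAW+np.pi/2)
arm.line_to(F(-.295,0,.114),.15,ori=Q); print(arm.read_ft_force().round(1))
f0=arm.read_ft_force()
u=np.array([np.cos(YAW),np.sin(YAW),0])
for x in (-.255,-.235,-.215,-.195):
    arm.line_to(F(x,0,.114),.08); print(x,arm.read_tool_pos().round(4),(arm.read_ft_force()-f0).round(1))
im=snapshot("top");cv2.imwrite("pics/t6.png",cv2.resize(im[150:290,260:450],None,fx=4,fy=4,interpolation=cv2.INTER_CUBIC))
print(arm.read_time())
E
```

```text
[ 0.6004248  -0.13412801  0.062     ] [ 0.53586024 -0.12171943  0.062     ] -0.008669865618293748
[ 0.3 -0.7  0.7]
-0.255 [0.6138 0.1209 0.114 ] [-0.   0.8 -0.5]
-0.235 [0.6102 0.1012 0.1139] [-0.1  0.1 -0.9]
-0.215 [0.6066 0.0812 0.1139] [-0.7  0.8 -0.7]
-0.195 [0.603  0.0616 0.114 ] [ 0.1  0.  -0.2]
12.3083
```

View pics/t6.png

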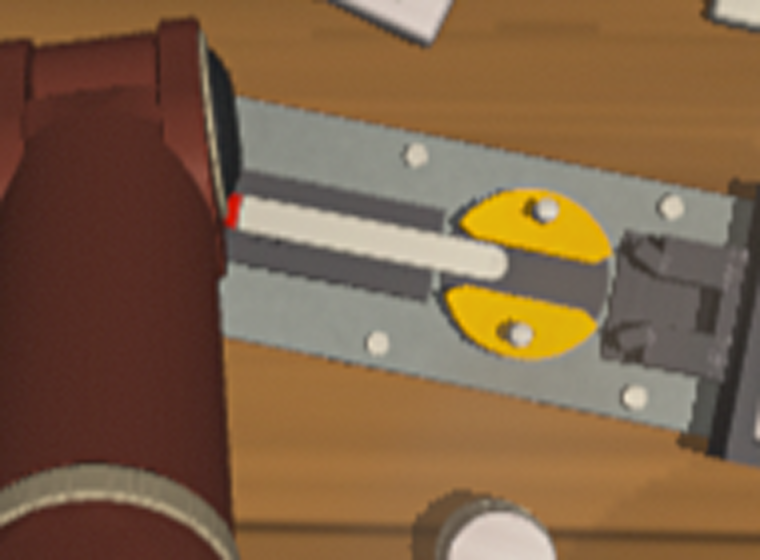

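The slot is aligned to 0.009 rad, and the bar's nose at (500,262) in the crop has entered the slot cleanly. I'll push on with a force check.

```bash
python3 - <<'E'
from h import *
u=np.array([np.cos(YAW),np.sin(YAW),0])
f0=arm.read_ft_force()
for x in [-.175,-.155,-.135,-.12,-.11,-.1,-.095,-.09,-.087,-.084,-.082,-.08,-.078,-.076,-.074]:
    arm.line_to(F(x,0,.114),.06); p=arm.read_tool_pos()
    f=arm.read_ft_force(); print(x,((p[:2]-AX)@u[:2]).round(4),(f@u).round(1),f.round(1))
    if -(f@u)>12: break
im=snapshot("top");cv2.imwrite("pics/t7.png",cv2.resize(im[150:290,320:510],None,fx=4,fy=4,interpolation=cv2.INTER_CUBIC))
print(arm.read_time())
E
```

```text
-0.175 -0.1736 0.5 [-0.7 -0.4 -0.8]
-0.155 -0.1542 -0.7 [-0.1  0.7  0.4]
-0.135 -0.1349 -1.9 [-0.1  2.   1.1]
-0.12 -0.1199 -2.3 [0.6 2.3 0.6]
-0.11 -0.1098 -2.8 [0.2 2.8 2.3]
-0.1 -0.0996 -2.2 [0.3 2.1 2.6]
-0.095 -0.0951 -3.3 [0.5 3.3 1.2]
-0.09 -0.0899 -2.7 [0.6 2.7 0.9]
-0.087 -0.0871 -4.3 [1.  4.2 1.1]
-0.084 -0.0839 -4.0 [0.4 4.  1. ]
-0.082 -0.0819 -4.1 [ 0.5  4.1 -0.5]
-0.08 -0.0804 -5.0 [ 1.7  4.8 -0. ]
-0.078 -0.0802 -7.9 [ 1.9  7.6 -0.8]
-0.076 -0.08 -10.5 [ 1.2 10.4 -0.3]
-0.074 -0.0798 -11.8 [ 2.3 11.6 -0.8]
17.0917
```

View pics/t7.png

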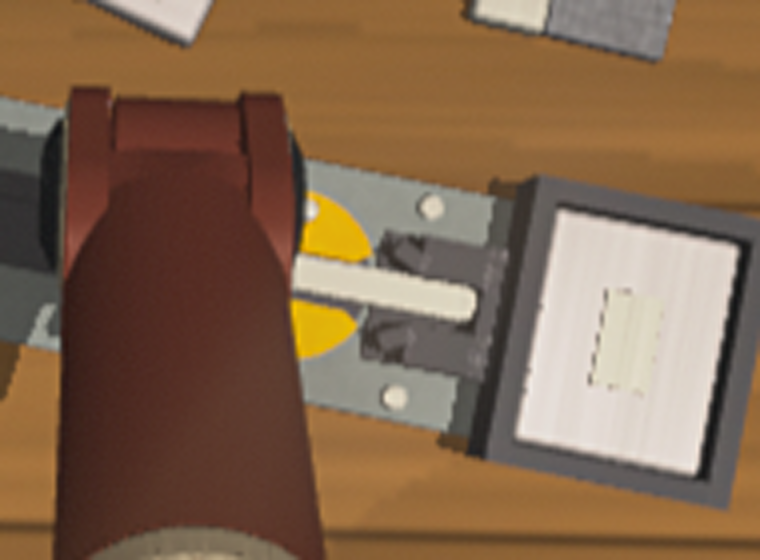

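The bar stalled at tool x of -0.080, where I predicted -0.081 for home, and the nose is against the keeper end at (475,300). I'll back off and verify.

```bash
python3 - <<'E'
from h import *
arm.line_to(F(-.13,0,.114),.1); arm.line_to(F(-.15,0,.25),.2); 
arm.movep(F(-.33,.0,.3),down(YAW+np.pi/2)); arm.pause(.3)
im=snapshot("top");cv2.imwrite("pics/t8.png",cv2.resize(im[110:310,310:510],None,fx=3,fy=3,interpolation=cv2.INTER_CUBIC))
cv2.imwrite("pics/t8c.png",cv2.resize(im[180:260,330:470],None,fx=5,fy=5,interpolation=cv2.INTER_CUBIC))
print(arm.read_time(),arm.read_ft_force())
E
```

```text
19.7583 [ 0.59247584 -0.55153064 -0.12197122]
```

View pics/t8.png

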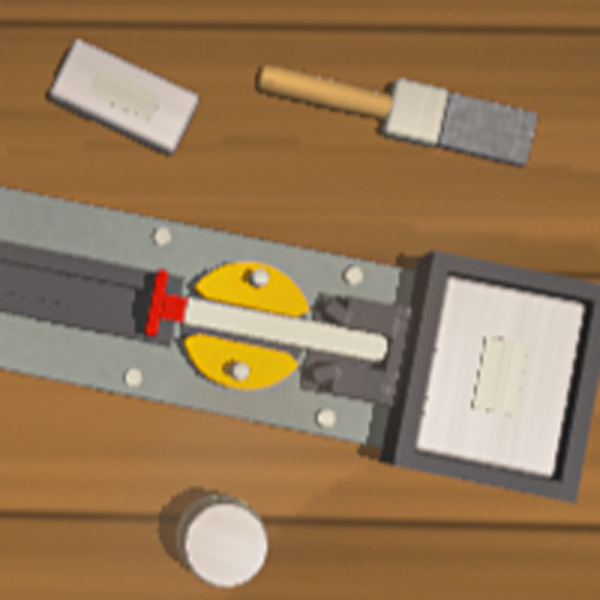

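View pics/t8c.png

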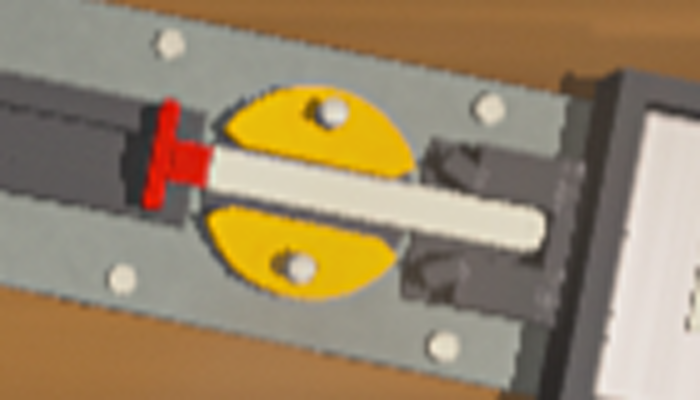

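```bash
python3 - <<'E'
from h import *
u=np.array([np.cos(YAW),np.sin(YAW)])
o=lambda u,v:(330+u/5-.4,180+v/5-.4)
for p,z in (((547,232),.034),((163,105),.064),((145,207),.064),((333,113),.062),((300,268),.062)):
    X=bp('top',o(*p),z)[:2]-AX; print((X@u).round(4),(u[0]*X[1]-u[1]*X[0]).round(4))
a=cv2.imread('pics/top0.png');b=snapshot('top')
d=cv2.absdiff(a,b).max(2)
for n,(x,y) in dict(ingot=(351,142),brush=(442,148),tin=(384,291)).items(): print(n,(d[y-25:y+25,x-28:x+28]>40).sum())
E
```

```text
0.0998 0.0039
-0.0696 0.0221
-0.0686 -0.0206
-0.0003 0.0328
-0.0015 -0.0325
ingot 0
brush 0
tin 0
```

```bash
python3 -c "
from station import ticket
print(ticket.finish_job())"
```

```text
the job is handed in; nothing more can be done
None
```

The mould is locked and I've handed the job in; no verdict was reported. I turned the disc about 1.49 rad by pushing both pins with the half-open fingers. Then I pushed the bar by its red plate with the closed fingers until it stopped against the keeper, with the force rising to about 12 N at the stop.

Last checks, from the top camera before hand-in:

| Check | Measured | Required |
|---|---|---|
| Nose position along fixture x | +99.8 mm | over +95 mm |
| Nose sideways offset | about 4 mm (slightly more than the roughly 3.5 mm play in the keeper, so probably pixel error) | nose within 9 mm of the end stop's centre |
| Bar yaw to the fixture | about 0.02 rad | under 0.06 rad |
| Slot angle to the fixture | about -0.01 rad before the push, about -0.02 rad after it | under 0.15 rad |
| Ingot, tin and brush | no image change since the start | within 20 mm |

The arm was clear of everything at hand-in, at about 20 s of the 51 s allowed. No check failed.

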